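# Sight the pot's rim against a level straightedge

### The job

First slide the small terracotta pot along the board, without lifting or tipping it, from the circle into the middle of the drawn square. Then draw the long wooden straightedge out of the leaning holder, turn it level, and finish while still holding it in the gripper, level, still and with its middle over the middle of the pot's mouth, about 8 cm above the rim and touching nothing else, so that the rim can be sighted against it. Leave the short stick, the house, the jar and the pencil cup alone.

Things in the scene. Friction and masses are not known exactly. Their poses are not given: they have to be found in the camera images.
- pot: Small open terracotta pot, 90 high, 64 across the rim (the top 24 mm is a straight band 64 across; below it tapers from 60 to 54 across at the foot), walls 5 thick, about 0.25 kg. Origin: centre of its underside; z up through the mouth. It starts on the circle, standing on the board; gripped at the rim across the slide it can pivot and tip.
- pot_rim (a point): Centre of the pot's mouth, in the plane of the rim (90 above its origin).
- circle_mark: Circle, 88 across, drawn in thin black lines on the plywood board; the pot starts here. Origin: its centre on the board's top. Not solid.
- square_mark: Square outline, 88 x 88, drawn in thin black lines on the board. Origin: its centre on the board's top; its sides follow its x and y axes. Which of the two marks is farther left varies. Not solid.
- board: Fixed plywood work board, 270 (x) x 400 (y) x 12 thick; its top is 12 above the table. Origin: centre of its underside.
- holder: Fixed slanted wooden block with two slots 80 apart (at its y = -40, +40). The slots lean 45 degrees, rising along the holder's -x, away from the robot; each is 75 deep, 14 wide (y), 28 high across the slant. Block top 96 above the table. Origin: on the table beneath the slots' closed ends (27 above the table); z up, x towards the robot.
- straightedge: Long square-ended pale wooden bar with strokes across it, 240 x 26 x 10, about 60 g. Starts loose in one slot (which one varies), 75 of it inside, leaning about 45 degrees, free end up and away from the robot. Origin: centre of its lower end face; free end 240 along its own -x; y: across the 10 mm thickness (faces to grip); z: across the 26 mm width (up, towards robot).
- straightedge_mid (a point): Middle of the straightedge (120 from each end, centre of its section); at the start 45 outside the slot's mouth.
- stick: Short dark wooden modelling stick with a rounded end, 143 long x 26 x 10, in the holder's other slot, same axes as the straightedge. Leave alone.
- house: Terracotta model house, about 75 x 100 x 97 high, on the table beyond the board. Origin: centre of its underside. Leave alone.
- jar: Closed glass jar, 70 across, 85 high, on the table. Origin: centre of its underside. Leave alone.
- pencil_cup: Clear cup with pencils, 76 across, 90 high, pencils to 175, on the table. Origin: centre of its underside. Leave alone.
Mind the look-alikes: they are no part of the job. What is shaped like the pot but blue is not meant.

How it is judged:
On the way, in this order (a step that is already met when the one before it is completed fails the run):
1. the pot stands at rest in the middle of the square, the straightedge still in the holder (horizontal distance between pot and square_mark below 0.02 m and angle between pot's own z axis and vertical below 0.1 rad and height (world z) of pot below 0.018 m and linear speed of pot below 0.02 m/s and height (world z) of straightedge below 0.05 m), for 0.2 s.
2. the straightedge is drawn right out of the holder, its lower end above the block's top, held by the gripper (height (world z) of straightedge above 0.1 m and contact force between straightedge and the fingers above 1 N and contact force between straightedge and holder below 0.1 N), for 0.2 s.
At the end, for the whole second after the job is handed in: Gripper holds the straightedge still, level within 8 degrees, its middle within 35 mm sideways of the mouth's centre and 40 to 120 mm above the rim, touching neither pot nor holder; pot upright within 20 mm of the square's centre, not touched by the robot (horizontal distance between pot and square_mark below 0.02 m and angle between pot's own z axis and vertical below 0.1 rad and height (world z) of pot below 0.018 m and contact force between straightedge and the fingers above 1 N and angle between straightedge's own x axis and vertical between 1.43 and 1.71 rad and horizontal distance between straightedge_mid and pot_rim below 0.035 m and height (world z) of straightedge_mid between 0.142 and 0.222 m and contact force between each of straightedge, the arm, the fingers and pot below 0.1 N and contact force between straightedge and holder below 0.1 N and linear speed of straightedge below 0.03 m/s and angular speed of straightedge below 0.15 rad/s); the arm keeps its last pose, push and grip.
It fails at once if the pot is lifted more than 10 mm off the board (height (world z) of pot above 0.022 m).
It fails at once if the pot is tipped more than 17 degrees (angle between pot's own z axis and vertical above 0.3 rad).
It fails at once if the stick, house, jar or pencil cup is moved more than 30 mm (distance of any of stick, house, jar, pencil_cup from where it was at the start of the episode above 0.03 m).
It also fails if it takes over 58 s, if anything falls off the work surface, if the arm or the gripper's body presses on something with over 40 N, if the wrist force passes 120 N, or if a joint passes its speed limit or range.

### The arm

A 6-joint arm with a two-finger parallel gripper is mounted at the origin on the work surface. World frame = base frame: x ahead of the robot, y to its left, z up, the work surface at z = 0. Lengths are in m, angles in rad, forces in N, time in s.
With the tool pointing down it reaches from about 0.15 to 0.775 m from the base axis. Payload 6.1 kg.
Tool frame: the origin (TCP) lies at the very end of the fingers, on their centre line; the grasp point (between the pads) lies 19 mm behind it; z points along the fingers, y is the line along which they close (so a half turn about z gives the same grasp; the last joint's range is limited). The gripper opens to 85 mm and grips with 20 to 120 N. Pads are 22 mm wide; open, the fingers measure 114 mm over their backs; the gripper's body (76 mm by 85 mm) begins 54 mm behind the grasp point. The pads swing forward as they close: fully open they stand 13 mm farther back than shut.
Start: joints at [-1.336, 0.126, -0.04, 1.405, 0, 1.571], TCP at [0.122, -0.511, 0.194] pointing down, gripper open.
Joint ranges: [-2.72, 2.72], [-0.95, 1.95], [-1.27, 1.35], [-1.78, 2.02], [-1.46, 1.47], [-3.14, 3.14]. Speed limits (rad/s): [2.39, 2.39, 3.01, 3.14, 3.14, 3.14].

### API

Orientations are given as [roll, pitch, yaw] about the fixed x, y, z axes, in that order (R = Rz(yaw) Ry(pitch) Rx(roll)).
In Python, from bench import r, cams gives the robot as it stands. Calls block until the motion is done:
- r.reach(position, orientation): joint-space move of the TCP to a pose.
- r.servo_line(position, feed=0.15, rotation=None): straight line of the TCP; rotation=None keeps the orientation; feed is the mean speed in m/s.
- r.move_j(angles): joint-space move.
- r.gripper_to(opening, newtons=None): finger opening in m; newtons is the grip in N (None keeps the last); returns when the fingers have stopped.
- r.pause(seconds).
- r.solve_ik(position, orientation): joint angles nearest the present ones, or None.
- cams.capture(name): name is "scene" or "top"; returns a dict with "image" (384x512x3 uint8, red, green, blue), "camera_matrix" (3x3 intrinsics, pixels), "D" ([k1, k2, p1, p2, k3] as OpenCV has them; the pictures are not rectified), "pose" (4x4, takes a point from camera to world coordinates). Camera axes: x right, y up, looking along -z (the intrinsics and any distortion apply to the point x, -y, -z); pixel columns grow to the right and rows downward; lengths in m; the calibration is good to about 2 mm. A picture is of the moment at which its call begins. There is no depth.
A pose or a line that the arm cannot do raises r.MotionError and nothing moves.
- r.close_job(): hands the job in; it is judged then, once.
Readings, each from a call of its own:
- r.read_t(): time.
- r.read_joint_positions(): joint angles.
- r.read_joint_vel(): joint speeds.
- r.read_tau(): joint torques, N m.
- r.read_tool_pos(): TCP position.
- r.read_orientation(): TCP orientation.
- r.read_ft_force(): force on the tool from outside, world axes, zero at the start.
- r.read_wrist_torque(): the same for the moment, N m.
- r.read_width(): finger opening in m.
- r.read_gripper_force(): force on a finger pad.
Only numpy, scipy, OpenCV 4.12 (cv2) and the standard library are available. Lean on these libraries where they do the work, as an engineer would, in place of code of your own. Each camera call takes 0.05 s, during which the arm holds its last target. There are 200 camera calls.

## Working session

There is one attempt and no reset: what is moved stays moved. The work goes in short steps, each a Python script; the robot and the scene stay as the last script left them, time stands still between calls to the robot, and variables do not carry over. Pictures are saved under pics/ and viewed, at most 10 in all, crops included, and the job is handed in when it is done.

```bash
mkdir -p pics; ls
cat > h.py <<'E'
import numpy as np, cv2
from bench import r, cams
def pix2world(c,uv,z):
    uv=np.array(uv,float).reshape(-1,1,2)
    n=cv2.undistortPoints(uv,np.array(c["camera_matrix"],float),np.array(c["D"],float)).reshape(-1,2)
    T=np.array(c["pose"]); out=[]
    for (x,y),h in zip(n,np.broadcast_to(z,len(n))):
        d=T[:3,:3]@[x,-y,-1]; o=T[:3,3]; out.append(o+d*(h-o[2])/d[2])
    return np.array(out)
def world2pix(c,P):
    T=np.array(c["pose"]); q=(np.array(P,float).reshape(-1,3)-T[:3,3])@T[:3,:3]; q=q*[1,-1,-1]
    return cv2.projectPoints(q,np.zeros(3),np.zeros(3),np.array(c["camera_matrix"],float),np.array(c["D"],float))[0].reshape(-1,2)
def save(c,f,box=None,s=1):
    im=c["image"][...,::-1]
    if box: im=im[box[1]:box[3],box[0]:box[2]]
    cv2.imwrite(f,cv2.resize(np.ascontiguousarray(im),None,fx=s,fy=s,interpolation=cv2.INTER_CUBIC))
E
python3 - <<'E'
from h import *
import pickle
for n in("scene","top"):
    c=cams.capture(n); pickle.dump(c,open(n+".pkl","wb")); save(c,f"pics/{n}.png",s=1.5)
    print(n,np.round(c["pose"],3).tolist(),np.round(c["D"],3))
E
```

```text
pics
scene [[0.394, -0.752, 0.528, 1.184], [0.919, 0.316, -0.235, -0.215], [0.009, 0.578, 0.816, 1.089], [0.0, 0.0, 0.0, 1.0]] [-0.174  0.     0.     0.     0.   ]
top [[-0.008, 0.999, -0.046, 0.481], [-1.0, -0.008, 0.002, 0.063], [0.002, 0.047, 0.999, 1.037], [0.0, 0.0, 0.0, 1.0]] [0.035 0.    0.    0.    0.   ]
```

View pics/scene.png

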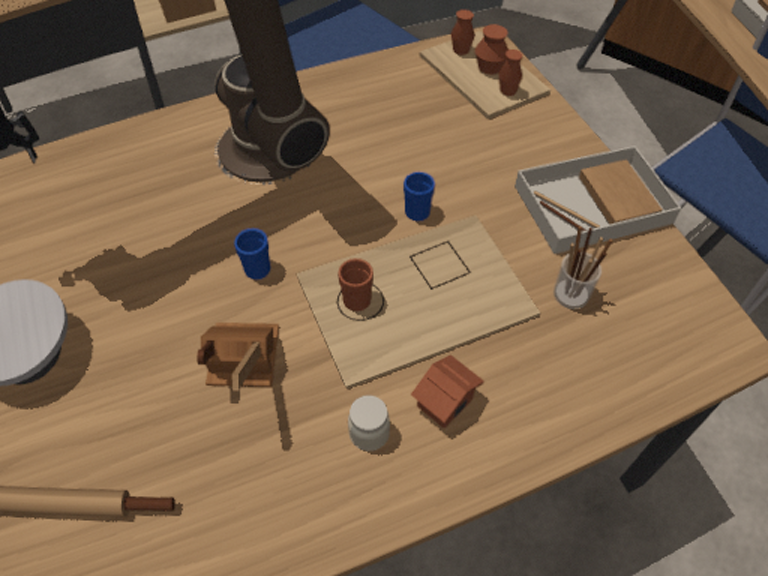

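View pics/top.png

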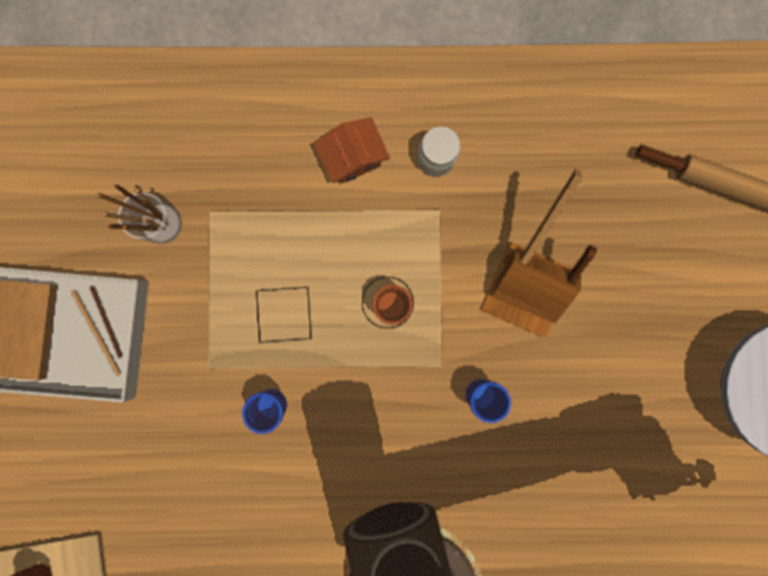

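Top view (shown at 1.5x):
- **Pot candidates:** terracotta pot on the circle at (391,303), and blue look-alikes at (263,412) and (490,401). The terracotta vases are on a far tray. I choose the terracotta pot on the circle.
- **Bar candidates:** pale long bar from (527,258) to (577,173), dark short stick at (588,262), rolling pin at (720,180), and pencils in the tray. I choose the pale bar.
- **Square:** centre near (284,314).

Next is a close crop of these.

Run:
```python
from h import *
import pickle
c=pickle.load(open("top.pkl","rb")); save(c,"pics/topcrop.png",(165,105,405,235),3.3)
c=pickle.load(open("scene.pkl","rb")); save(c,"pics/sccrop.png",(120,150,330,300),3.8)
```

```text
(no output)
```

View pics/topcrop.png

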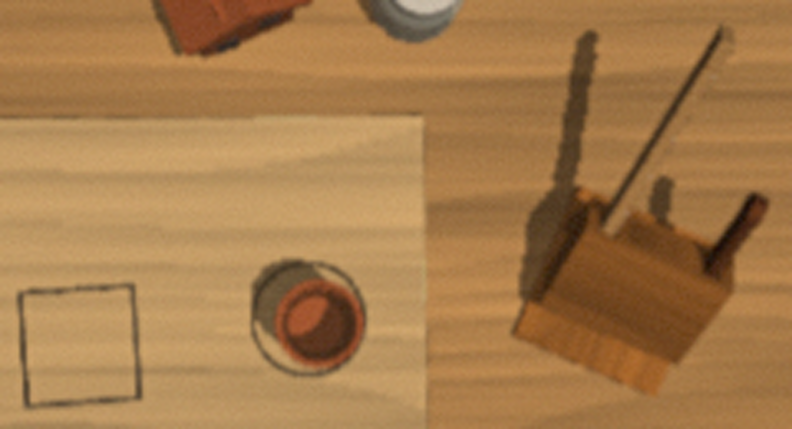

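View pics/sccrop.png

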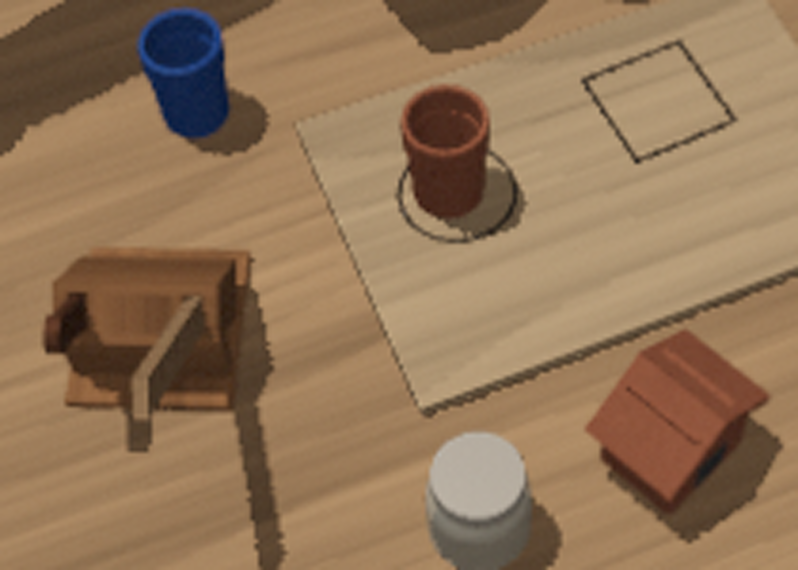

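The crops confirm the choices: terracotta pot with its rim centred at top-crop (320,323), square corners at (19,293), (133,285), (141,398) and (27,407), and the pale bar's end at (723,32) in the top crop and (140,412) in the scene crop. Now I'll convert these to positions.

```bash
cat > m.py <<'E'
from h import *
import pickle
t=pickle.load(open("top.pkl","rb")); s=pickle.load(open("scene.pkl","rb"))
tc=lambda p:np.array(p,float)/3.3+[165,105]
sc=lambda p:np.array(p,float)/3.8+[120,150]
E
python3 - <<'E'
from m import *
np.set_printoptions(precision=4,suppress=True)
print("pot",pix2world(t,tc([319.5,323]),.102), pix2world(s,sc([445.5,126]),.102), "foot front scene",pix2world(s,sc([449,217]),.012))
sq=pix2world(t,tc([[19,293],[133,285],[141,398],[27,407]]),.012); print("sq",sq,sq.mean(0),np.linalg.norm(sq-np.roll(sq,1,0),axis=1))
sq=pix2world(s,sc([[583,80],[681,41],[735,119],[638,161]]),.012); print("sq scene",sq.mean(0))
print("circ",pix2world(t,tc([309,318]),.012))
print("base front",pix2world(t,tc([[513,333],[657,395]]),.01)); print("top edges",pix2world(t,tc([[545,303],[680,362],[733,290]]),.096))
def ray(c,p):
    a=pix2world(c,p,0)[0];b=pix2world(c,p,.3)[0];d=(b-a)/np.linalg.norm(b-a);return a,d
def tri(pt,ps):
    a,d=ray(t,tc(pt));b,e=ray(s,sc(ps)); k=np.linalg.lstsq(np.c_[d,-e],b-a,rcond=None)[0]
    p,q=a+k[0]*d,b+k[1]*e; return (p+q)/2,np.linalg.norm(p-q)
print("end",tri([724,34],[140,412]))
print("blue",pix2world(t,np.array([[263,412],[490,401]])/1.5,.09),"jar",pix2world(t,np.array([440,147])/1.5,.085),"house",pix2world(t,np.array([350,150])/1.5,.09))
E
```

```text
pot [[0.4892 0.0296 0.102 ]] [[0.4989 0.03   0.102 ]] foot front scene [[0.5159 0.0234 0.012 ]]
sq [[0.5153 0.2612 0.012 ]
 [0.5208 0.1722 0.012 ]
 [0.4326 0.1661 0.012 ]
 [0.4264 0.2548 0.012 ]] [0.4738 0.2136 0.012 ] [0.0891 0.0892 0.0884 0.0889]
sq scene [0.4773 0.2168 0.012 ]
circ [[0.4939 0.0346 0.012 ]]
base front [[ 0.481  -0.1251  0.01  ]
 [ 0.4319 -0.2363  0.01  ]]
top edges [[ 0.5024 -0.1327  0.096 ]
 [ 0.4595 -0.2282  0.096 ]
 [ 0.5107 -0.2671  0.096 ]]
end (array([ 0.677 , -0.2346,  0.1799]), np.float64(0.0020163543980208335))
blue [[ 0.3218  0.2348  0.09  ]
 [ 0.3361 -0.1225  0.09  ]] jar [[ 0.7428 -0.0497  0.085 ]] house [[0.7377 0.0955 0.09  ]]
```

```bash
cat >> m.py <<'E'
def bar(p):  # x,y,z of lower end, yaw of outward dir, tilt
    x,y,z,a,b=p
    u=np.array([np.cos(a)*np.cos(b),np.sin(a)*np.cos(b),np.sin(b)]) # to free end
    w=np.array([-np.sin(a),np.cos(a),0]); n=np.cross(u,w)           # n up/towards robot
    o=np.array([x,y,z]); return o,u,w,n
def corners(p,l):
    o,u,w,n=bar(p); return np.array([o+l*u+i*.005*w+j*.013*n for i,j in((1,1),(1,-1),(-1,-1),(-1,1))])
E
python3 - <<'E'
from m import *
from scipy.optimize import least_squares
# scene end face: image right is +y side(w=+), image bottom is far/lower
S=sc([[150,374],[150,450],[128,450],[133,378]])
T=tc([723,30]); Tl=tc([605,222])
def f(p):
    c=corners(p,.24); e=(world2pix(s,c)-S).ravel()
    q=world2pix(t,c[:1])[0]; d=world2pix(t,corners(p,.09)[:1])[0]
    v=(q-d)/np.linalg.norm(q-d); nn=np.array([-v[1],v[0]])
    et=world2pix(t,c).mean(0)-tc([724,34])
    return np.r_[e,et,(Tl-d)@nn*.5,(p[2]-.0265)/.002,(p[3]+.42)/.02,(p[4]-.785)/.02]
o=least_squares(f,[.51,-.16,.027,-.42,.785]); p=o.x; print(p.round(4),f(p).round(1)); np.save("bar.npy",p)
O,u,w,n=bar(p); print("mid",O+.12*u,"mouth",O+.075*u,"end",O+.24*u)
ims=[]
for c,box,k in((t,(300,100,400,230),4),(s,(120,190,220,290),5)):
    im=cv2.resize(c["image"][box[1]:box[3],box[0]:box[2],::-1],None,fx=k,fy=k,interpolation=cv2.INTER_CUBIC)
    a=[((world2pix(c,corners(p,l))-box[:2]+.5)*k).astype(int) for l in(.075,.24)]
    for q in a: cv2.polylines(im,[q],True,(0,255,0),1)
    for i in range(4): cv2.line(im,tuple(map(int,a[0][i])),tuple(map(int,a[1][i])),(255,255,0),1)
    ims.append(cv2.copyMakeBorder(im,0,560-im.shape[0],0,0,0) if 1 else im)
im=np.hstack(ims); im=cv2.resize(im,None,fx=min(1,800/im.shape[1]),fy=min(1,800/im.shape[1])); cv2.imwrite("pics/fit.png",im)
E
```

```text
[ 0.5186 -0.1627  0.0235 -0.414   0.7453] [-0.9  4.2 -0.4 -4.8  1.  -4.9 -0.8  3.   0.1 -2.2  0.7 -1.5  0.3 -2. ]
mid [ 0.599368   -0.19819679  0.1049097 ] mouth [ 0.56909257 -0.1848943   0.07439017] end [ 0.68010247 -0.2336701   0.18629514]
```

View pics/fit.png

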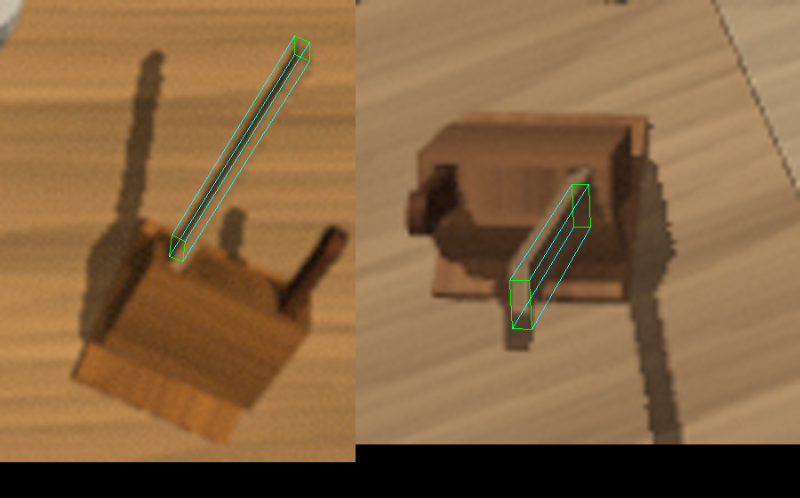

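The overlay misses in the scene view: the bar extends lower than my fit, so I misread the end face. I'll enlarge that area.

Run:
```python
from m import *
a=lambda c,b,k:cv2.resize(c["image"][b[1]:b[3],b[0]:b[2],::-1],None,fx=k,fy=k,interpolation=cv2.INTER_NEAREST)
A=a(s,(148,220,182,275),10); B=a(t,(343,108,391,180),7.64)
h=max(A.shape[0],B.shape[0]); im=np.hstack([cv2.copyMakeBorder(x,0,h-x.shape[0],0,0,0) for x in(A,B)]); print(A.shape,B.shape); cv2.imwrite("pics/z.png",im)
```

```text
(550, 340, 3) (550, 367, 3)
```

View pics/z.png

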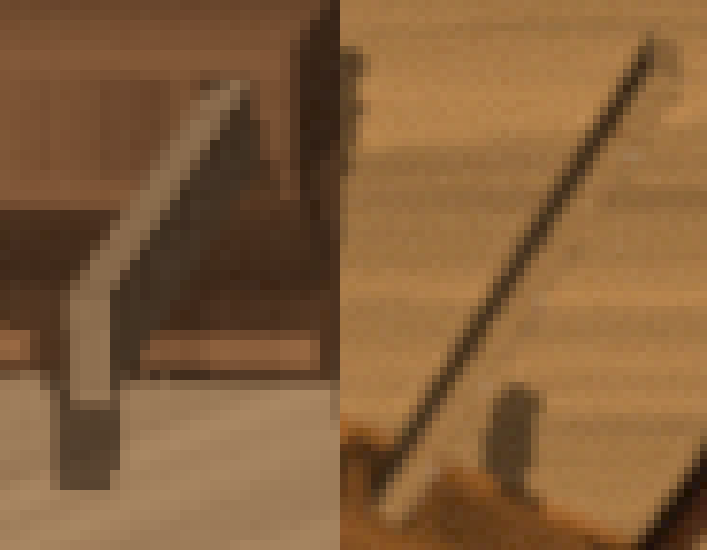

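The right-hand reading: the end face is the pale vertical patch at scene-zoom (70–110, 290–402). The dark block below it is the stick's shadow on the table. I'll refit with that.

Run:
```python
from m import *
from scipy.optimize import least_squares
S=np.array([[110,287],[110,402],[69,402],[70,290]])/10+[148,220]-.5
zt=lambda p:(np.array(p,float)-[340,0])/7.64+[343,108]-.5
def f(p):
    c=corners(p,.24); e=(world2pix(s,c)-S).ravel()
    et=(world2pix(t,c[1:3])-zt([[648,35],[682,43]])).ravel()
    q,d=world2pix(t,[c[1],corners(p,.1)[1]]); v=(q-d)/np.linalg.norm(q-d)
    return np.r_[e,et,(zt([385,470])-d)@[-v[1],v[0]],(p[2]-.0265)/.003,(p[3]+.42)/.03,(p[4]-.785)/.03]
o=least_squares(f,[.51,-.16,.027,-.42,.785],loss='soft_l1'); p=o.x; print(p.round(4),f(p).round(1)); np.save("bar.npy",p)
O,u,w,n=bar(p); print("mid",O+.12*u,"mouth",O+.075*u,"end",O+.24*u)
ims=[]
for c,box,k in((t,(300,100,400,230),4),(s,(120,190,220,290),4)):
    im=cv2.resize(c["image"][box[1]:box[3],box[0]:box[2],::-1],None,fx=k,fy=k,interpolation=cv2.INTER_CUBIC)
    a=[((world2pix(c,corners(p,l))-box[:2]+.5)*k).astype(int) for l in(.075,.24)]
    for q in a: cv2.polylines(im,[q],True,(0,255,0),1)
    for i in range(4): cv2.line(im,tuple(map(int,a[0][i])),tuple(map(int,a[1][i])),(255,255,0),1)
    ims.append(cv2.copyMakeBorder(im,0,560-im.shape[0],0,0,0))
cv2.imwrite("pics/fit2.png",np.hstack(ims))
```

```text
[ 0.5148 -0.165   0.026  -0.3974  0.7699] [-0.4  0.2  0.2 -0.2 -0.2 -0.2 -0.9 -0.1 -0.2 -0.5 -0.3  0.2  0.6 -0.2
  0.8 -0.5]
mid [ 0.59421297 -0.19831908  0.10956243] mouth [ 0.56442264 -0.18581361  0.07823912] end [ 0.67365384 -0.231667    0.19309124]
```

View pics/fit2.png

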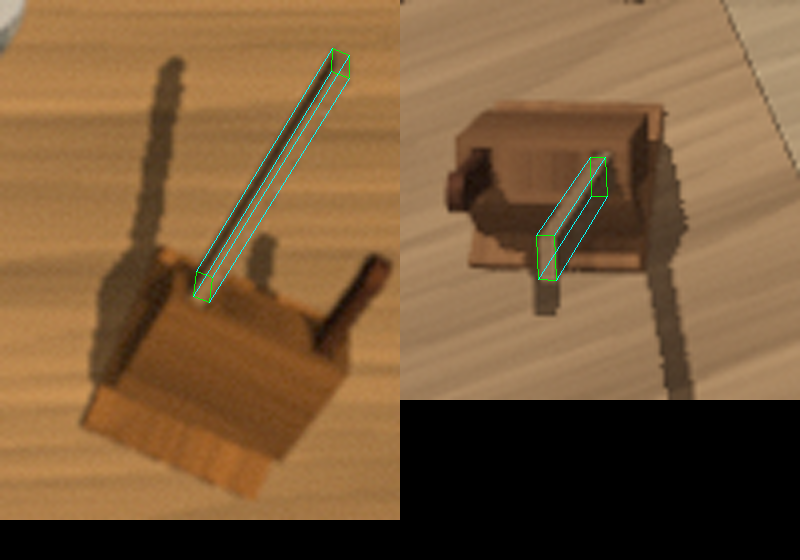

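The overlay now matches in both views. The pot grasp comes first, with the fingers closing along the slide direction. I'll also check IK for all the later poses.

```bash
cat >> m.py <<'E'
from scipy.spatial.transform import Rotation as Ro
pot=np.array([.492,.0305]); sq=np.array([.475,.215])
P=np.load("bar.npy"); P[3]=-.405; P[4]=.778
def graspR(flip,tilt=1.0):
    o,u,w,n=bar(P); z=-n; y=w*flip; x=np.cross(y,z); return np.c_[x,y,z]
rpy=lambda M:Ro.from_matrix(M).as_euler('xyz')
def finalR(yaw,flip): # free end direction yaw, tool down
    u=np.array([np.cos(yaw),np.sin(yaw),0]); w=np.array([-u[1],u[0],0])*flip; z=np.array([0,0,-1.]); return np.c_[np.cross(w,z),w,z]
E
python3 - <<'E'
from m import *
for f in(1,-1):
    M=graspR(f); o,u,w,n=bar(P); g=o+.13*u; 
    for k in(0,.08,.0): print(f,"grasp",k,r.solve_ik(list(g+.019*M[:,2]+k*n),list(rpy(M))))
    for k in(.12,.2): print("out",k,r.solve_ik(list(g+.019*M[:,2]+k*u),list(rpy(M))))
    for yaw in(-.4,.4,0.8): print("fin",yaw,r.solve_ik([*sq,.17],list(rpy(finalR(yaw,f)))), r.solve_ik([*sq,.3],list(rpy(finalR(yaw,f)))))
print(r.solve_ik([*pot,.3],[np.pi,0,.09]),r.solve_ik([*pot,.066],[np.pi,0,.09]))
E
```

```text
1 grasp 0 [-0.2809218  -0.17348421 -0.84913972  0.1209989  -0.08697137  0.08860697]
1 grasp 0.08 [-0.26151504 -0.34974962 -0.83219602  0.31551362 -0.10052985  0.10255321]
1 grasp 0.0 [-0.2809218  -0.17348421 -0.84913972  0.1209989  -0.08697137  0.08860697]
out 0.12 [-0.30213727 -0.07628496 -0.56704208  0.30468867 -0.07213013  0.07339847]
out 0.2 [-0.31267307  0.00377126 -0.36393244  0.42722643 -0.06475344  0.06585832]
fin -0.4 [ 4.25040193e-01  1.19788063e-01 -9.90436687e-02  1.35196459e+00
 -4.44089210e-16  8.25040193e-01] [ 4.25040193e-01  1.45139927e-01  2.16278084e-01  1.64193448e+00
 -4.44089210e-16  8.25040193e-01]
fin 0.4 [ 4.25040193e-01  1.19788063e-01 -9.90436687e-02  1.35196459e+00
  4.44089210e-16  2.50401929e-02] [4.25040193e-01 1.45139927e-01 2.16278084e-01 1.64193448e+00
 4.44089210e-16 2.50401929e-02]
fin 0.8 [ 0.42504019  0.11978806 -0.09904367  1.35196459  0.         -0.37495981] [ 0.42504019  0.14513993  0.21627808  1.64193448  0.         -0.37495981]
-1 grasp 0 [-0.2809218  -0.17348421 -0.84913972  0.1209989  -0.08697137 -3.05298568]
-1 grasp 0.08 [-0.26151504 -0.
[... 214 characters left out ...]
 -3.06819418]
out 0.2 [-0.31267307  0.00377126 -0.36393244  0.42722643 -0.06475344 -3.07573433]
fin -0.4 [ 0.42504019  0.11978806 -0.09904367  1.35196459  0.         -2.31655246] [ 0.42504019  0.14513993  0.21627808  1.64193448  0.         -2.31655246]
fin 0.4 [ 0.42504019  0.11978806 -0.09904367  1.35196459  0.         -3.11655246] [ 0.42504019  0.14513993  0.21627808  1.64193448  0.         -3.11655246]
fin 0.8 [ 0.42504019  0.11978806 -0.09904367  1.35196459  0.          2.76663285] [0.42504019 0.14513993 0.21627808 1.64193448 0.         2.76663285]
[0.06191264 0.08957047 0.15294619 1.63417204 0.         3.11350529] [ 0.06191264  0.09820067 -0.35375833  1.11883732  0.          3.11350529]
```

Run:
```python
from m import *
ori=[np.pi,0,.09]
p0=r.read_tool_pos(); r.servo_line([p0[0],p0[1],.3],feed=.2)
r.reach([*pot,.3],ori); r.gripper_to(.085,20)
r.servo_line([*pot,.066],feed=.12)
print(r.read_tool_pos(),r.read_ft_force(),r.read_t())
r.gripper_to(.05,20); print(r.read_width(),r.read_gripper_force(),r.read_ft_force(),r.read_t())
c=cams.capture("scene"); save(c,"pics/grip.png",(170,100,370,240),4)
```

```text
[0.49244566 0.03052274 0.06656162] [-0.07343439 -0.56780337  0.00527444] 5.4333
0.0496182466426884 0.0 [ 0.32801716  0.2998213  -0.06170682] 5.875
```

View pics/grip.png

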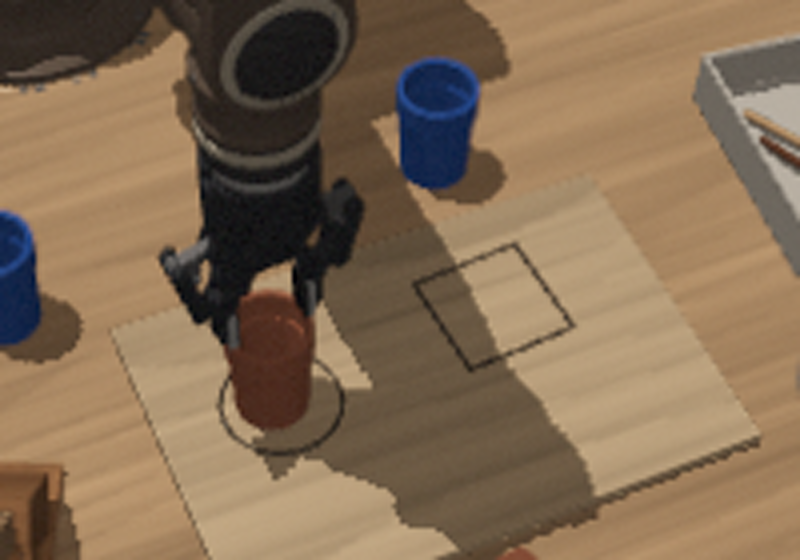

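Run:
```python
from m import *
p=r.read_tool_pos(); print(p,r.read_orientation(),r.read_width(),r.read_gripper_force())
c=cams.capture("scene")
for q in(p,p+np.array([.0,.025,0]),p-np.array([0,.025,0]),np.array([.492,.03,.102]),[.524,.03,.102],[.46,.03,.102]): print(np.round((world2pix(c,q)[0]-[170,100])*4))
for nm,c0 in(("b",s),("a",c)):
    hsv=cv2.cvtColor(c0["image"],cv2.COLOR_RGB2HSV); m=cv2.inRange(hsv,(0,110,40),(9,255,200)); m[:165]=0;m[215:]=0;m[:,:215]=0;m[:,260:]=0
    ys,xs=np.nonzero(m); print(nm,len(xs),xs.min(),xs.max(),ys.min(),ys.max(),xs.mean(),ys.mean(),np.percentile(ys,99))
c=cams.capture("top"); im=c["image"]; A=cv2.resize(im[150:250,210:310,::-1],None,fx=4,fy=4); B=cv2.resize(t["image"][150:250,210:310,::-1],None,fx=4,fy=4); cv2.imwrite("pics/cmp.png",np.hstack([A,B]))
```

```text
[0.49198864 0.0305141  0.06600992] [-3.14158225e+00  6.90245281e-06  9.00024019e-02] 0.04992638590289969 0.0
[267. 356.]
[301. 344.]
[234. 367.]
[265. 325.]
[283. 361.]
[248. 291.]
b 588 226 247 173 206 236.84013605442178 188.83843537414967 206.0
a 557 226 247 173 206 237.4955116696589 189.4560143626571 206.0
```

View pics/cmp.png

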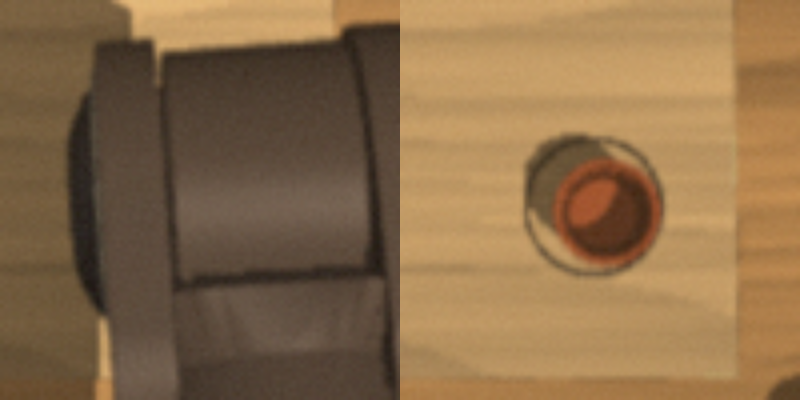

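The pot hasn't moved, and the fingers are level with it in x and y, but they report 0.05 m with no pad force. I'll probe gently: close in small steps, then nudge sideways and read the force.

Run:
```python
from m import *
for w in(.045,.04):
    r.gripper_to(w,20); print(w,r.read_width(),r.read_gripper_force(),np.round(r.read_ft_force(),2),r.read_wrist_torque())
p=r.read_tool_pos()
r.servo_line(p+np.array([0,.005,0]),feed=.02)
print(r.read_tool_pos(),r.read_gripper_force(),np.round(r.read_ft_force(),2),r.read_t())
c=cams.capture("scene"); save(c,"pics/grip2.png",(200,140,300,215),8)
```

```text
0.045 0.04465214821827445 0.0 [-0.02  0.56 -0.37] [ 0.02456444 -0.0340142   0.00827536]
0.04 0.04009068207334807 0.0 [1.2  0.04 0.12] [-0.00562672 -0.01328395  0.02586529]
[0.49201569 0.03568186 0.06602517] 0.0 [-0.05 -0.98 -0.45] 6.875
```

View pics/grip2.png

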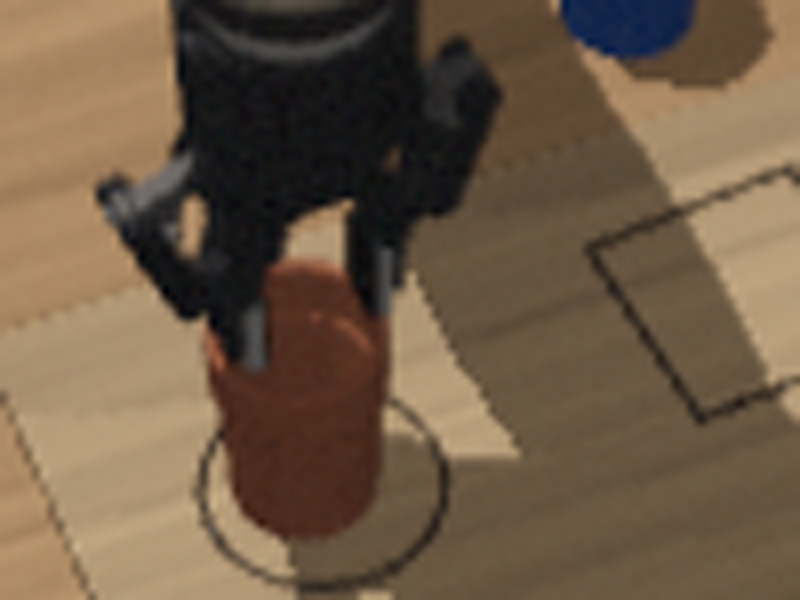

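Run:
```python
from m import *
c=cams.capture("scene")
tip=np.array([[258,372],[380,312]])/8+[200,140]-.5
for z in(.066,.08,.09,.1,.11,.12): print(z,pix2world(c,tip,z)[:,:2].round(4).tolist())
print("rim",[pix2world(c,np.array(q)/8+[200,140]-.5,.102)[0,:2].round(4).tolist() for q in([208,330],[390,325],[300,262],[300,402])])
print("foot", [pix2world(c,np.array(q)/8+[200,140]-.5,.012)[0,:2].round(4).tolist() for q in([305,540],[230,480],[383,465])])
print(r.read_joint_positions(), r.read_tool_pos(), r.read_t())
```

```text
0.066 [[0.4771, 0.0211], [0.4694, 0.0703]]
0.08 [[0.4868, 0.0179], [0.4792, 0.0664]]
0.09 [[0.4937, 0.0156], [0.4862, 0.0636]]
0.1 [[0.5006, 0.0133], [0.4932, 0.0608]]
0.11 [[0.5075, 0.011], [0.5002, 0.0581]]
0.12 [[0.5144, 0.0087], [0.5072, 0.0553]]
rim [[0.479, 0.0036], [0.501, 0.0613], [0.464, 0.0431], [0.519, 0.0213]]
foot [[0.515, 0.0222], [0.4806, 0.0069], [0.4958, 0.06]]
[ 7.21414176e-02  9.88117933e-02 -3.53144555e-01  1.11887117e+00
 -3.02476586e-05  3.12365185e+00] [0.49197049 0.03554306 0.06596926] 6.975
```

No more pictures to view, so I'll probe with touch. First I lift straight out, then lower the closed fingers slowly onto bare board to find the true tip height.

Run:
```python
from m import *
ori=[np.pi,0,.09]
r.servo_line([.492,.0305,.066],feed=.05); print(np.round(r.read_ft_force(),2))
r.servo_line([.492,.0305,.16],feed=.1)
c=cams.capture("scene"); hsv=cv2.cvtColor(c["image"],cv2.COLOR_RGB2HSV); m=cv2.inRange(hsv,(0,110,40),(9,255,200)); m[:165]=0;m[215:]=0;m[:,:215]=0;m[:,260:]=0
ys,xs=np.nonzero(m); print(len(xs),xs.min(),xs.max(),ys.min(),ys.max(),xs.mean(),ys.mean())
r.servo_line([.46,.12,.16],feed=.15); r.gripper_to(0.0,20); print("w",r.read_width())
r.servo_line([.46,.12,.03],feed=.15)
f0=np.mean([r.read_ft_force() for _ in range(5)],0)
for z in np.arange(.026,.003,-.002):
    r.servo_line([.46,.12,z],feed=.03); f=np.mean([r.read_ft_force() for _ in range(5)],0); print(round(z,3),np.round(f-f0,1),np.round(r.read_tool_pos()[2],4))
    if abs((f-f0)[2])>4: break
r.servo_line([.46,.12,.2],feed=.15); print(r.read_t())
```

```text
[-1.25  0.22 -0.31]
592 226 247 173 206 236.93243243243242 188.98986486486487Traceback (most recent call last):
  File "<stdin>", line 7, in <module>
bench.MotionError: the arm cannot follow that straight line within its joint ranges
```

Run:
```python
from m import *
ori=[np.pi,0,.09-np.pi]
r.servo_line([.492,.0305,.25],feed=.2)
r.reach([.46,.12,.16],ori); r.gripper_to(0.0,20); print("w",r.read_width(),r.read_joint_positions())
r.servo_line([.46,.12,.03],feed=.15)
f0=np.mean([r.read_ft_force() for _ in range(5)],0)
for z in np.arange(.026,.003,-.002):
    r.servo_line([.46,.12,z],feed=.03); f=np.mean([r.read_ft_force() for _ in range(5)],0); print(round(z,3),np.round(f-f0,1),np.round(r.read_tool_pos()[2],4))
    if abs((f-f0)[2])>4: break
r.servo_line([.46,.12,.2],feed=.15); print(r.read_t())
```

```text
w 3.857235628951049e-06 [ 2.55146343e-01  3.43889709e-02 -2.13898532e-01  1.32249404e+00
 -1.62783709e-05  1.65203867e-01]
0.026 [-0.4  0.7 -0.4] 0.0263
0.024 [-0.5  0.9 -0.5] 0.024
0.022 [-0.3 -0.5  0.2] 0.0218
0.02 [-0.8  0.5 -0.4] 0.0198
0.018 [-1.2 -0.2 -0.7] 0.0179
0.016 [-0.7 -0.1 -0.4] 0.0159
0.014 [ 0.2  0.8 -1.5] 0.0139
0.012 [-0.2  0.1 -0.5] 0.0118
0.01 [-0.  -0.7 -0.2] 0.0099
0.008 [-0.2  0.  -0.4] 0.0079
0.006 [-0.6  0.4 -0.8] 0.0059
0.004 [-0.6 -0.6 -0.7] 0.0039
17.4417
```

No contact even 8 mm "below" the board top, so the reported TCP doesn't match the real fingertip. I'll keep probing down to find the offset.

Run:
```python
from m import *
r.servo_line([.46,.12,.008],feed=.2)
f0=np.mean([r.read_ft_force() for _ in range(5)],0)
try:
  for z in np.arange(.004,-.05,-.002):
    r.servo_line([.46,.12,z],feed=.03); f=np.mean([r.read_ft_force() for _ in range(4)],0)
    if abs((f-f0)[2])>2.5: print(round(z,3),np.round(f-f0,1),np.round(r.read_tool_pos(),4))
    if abs((f-f0)[2])>6: break
except r.MotionError as e: print(z,e)
print(r.read_tool_pos()); c=cams.capture("scene"); import pickle; pickle.dump(c,open("touch.pkl","wb"))
r.servo_line([.46,.12,.2],feed=.2); print(r.read_t(),r.read_joint_positions())
c=cams.capture("scene"); pickle.dump(c,open("up.pkl","wb"))
```

```text
-0.026 [-2.2 -0.5  9.9] [ 0.4602  0.1201 -0.0252]
[ 0.46015932  0.12005269 -0.02516992]
23.9167 [ 2.55154248e-01  3.27384628e-02 -1.30865880e-01  1.40908436e+00
 -9.36363778e-05  1.65132978e-01]
```

The shut fingertips touch the board at a reported z of −0.0245, so the real tips are about 36.5 mm higher than reported. I'll correct for that and redo the pot grasp, checking the width before sliding.

```bash
cat >> m.py <<'E'
DZ=.0365
E
python3 - <<'E'
from m import *
ori=[np.pi,0,.09-np.pi]
r.gripper_to(.085,20); r.reach([*pot,.13],ori)
r.servo_line([*pot,.066-DZ],feed=.15)
r.gripper_to(.05,20); w=r.read_width(); print(w,r.read_gripper_force(),np.round(r.read_ft_force(),2),r.read_t())
if .058<w<.068:
    r.servo_line([*sq,.066-DZ],feed=.08); print(np.round(r.read_ft_force(),2),r.read_tool_pos(),r.read_width())
    r.gripper_to(.085); r.servo_line([*sq,.16],feed=.2)
    c=cams.capture("scene"); hsv=cv2.cvtColor(c["image"],cv2.COLOR_RGB2HSV)
    for nm,c0 in(("b",s),("a",c)):
        h=cv2.cvtColor(c0["image"],cv2.COLOR_RGB2HSV); m=cv2.inRange(h,(0,110,40),(9,255,200)); n,l,st,ce=cv2.connectedComponentsWithStats(m)
        print(nm,[(st[i].tolist(),ce[i].round(1).tolist()) for i in range(1,n) if st[i,4]>200])
    print(world2pix(c,[[*pot,.057],[*sq,.057]]))
print(r.read_t())
E
```

```text
0.06291455454191237 21.21251156029757 [0.69 1.55 6.09] 26.45
[ 0.64 -4.29  6.02] [0.47619281 0.21370837 0.0308663 ] 0.0630132288352873
b [([301, 6, 15, 30, 318], [308.2, 20.8]), ([317, 16, 31, 48, 826], [332.5, 38.3]), ([226, 173, 22, 34, 588], [236.8, 188.8]), ([275, 237, 47, 48, 1220], [296.7, 259.3])]
a [([333, 29, 15, 35, 336], [339.9, 47.2]), ([284, 149, 21, 34, 551], [293.3, 164.6]), ([275, 237, 47, 47, 1210], [296.7, 259.2])]
[[236.93014313 190.82539936]
 [293.74763636 166.40520943]]
30.125
```

The pot moved by the predicted amount (56.5, −24.2 px) and stands upright in the square. Next I go to the tilted pre-grasp above the bar and check numerically whether the tip offset follows the tool axis or world z.

Run:
```python
from m import *
p=r.read_tool_pos(); r.servo_line([p[0],p[1],.22],feed=.25)
r.gripper_to(.04)
M=graspR(1); o,u,w,n=bar(P); g=o+.13*u+.019*M[:,2]+.10*n
off=.0365*(M[:,2]*.5+np.array([0,0,-.5]))
r.reach(list(g+off),list(rpy(M))); print(r.read_t(),r.read_tool_pos(),g+off)
c=cams.capture("scene"); pickle.dump(c,open("tilt.pkl","wb"))
up=pickle.load(open("up.pkl","rb"))
tp=r.read_tool_pos()
print("up true",world2pix(up,[.46,.12,.2365]),"rep",world2pix(up,[.46,.12,.2]))
print("H1",world2pix(c,tp-.0365*M[:,2]),"H2",world2pix(c,tp+[0,0,.0365]),"none",world2pix(c,tp), "axis dir", world2pix(c,tp-.1*M[:,2]))
for cc,b in((up,(250,105,320,165)),(c,(120,165,200,250))):
    im=cc["image"][b[1]:b[3]:2,b[0]:b[2]:2].astype(int); sat=im.max(2)-im.min(2); d=(im.max(2)<75)&(sat<22); gr=(sat<22)&~d
    print(b); print("\n".join("".join("#" if a else("o" if q else ".") for a,q in zip(x,y)) for x,y in zip(d,gr)))
```

```text
32.5 [ 0.56015562 -0.18378912  0.14458656] [ 0.55940366 -0.18410468  0.14372291]
up true [[262.96589186 129.74372426]] rep [[262.69919189 139.28383672]]
H1 [[165.03028091 204.03867752]] H2 [[163.11235878 210.49773439]] none [[165.50193557 218.5604513 ]] axis dir [[164.27911749 178.34867504]]
(250, 105, 320, 165)
##################.................
#################..................
############.###...................
#.#############....................
#..###########.....................
##.###########...o.................
###########........................
##########.........................
##########.........................
..########.........................
....######.........................
....####o#.........................
.....###o..........#...............
......##o..........................
...................................
...................................
...................................
...................................
..................#................
..........o.......#................
...........#.....#.................
.............o#o..............
[... 1377 characters left out ...]
...
........................................
........................................
........................................
........................................
........................................
........................................
........................................
........................................
........................................
.........#..............................
........##..............................
........#...............................
........#...............................
........................................
........................................
........................................
........................................
```

The tips are at rows ≈203–204, columns 155 and 175 (midpoint 165). That matches the tool-axis hypothesis (165, 204), so the offset is along the tool axis. Now grasp the bar and draw it out.

Run:
```python
from m import *
M=graspR(1); o,u,w,n=bar(P); z=M[:,2]
g=o+.13*u+(.019+.0365)*z
r.servo_line(list(g+.09*n),feed=.15); r.servo_line(list(g),feed=.1)
print(np.round(r.read_ft_force(),2),r.read_tool_pos()-g)
r.gripper_to(.0,60); wd=r.read_width(); print(wd,r.read_gripper_force(),np.round(r.read_ft_force(),2),r.read_t())
if wd>.006:
    r.servo_line(list(g+.03*u),feed=.06); print(np.round(r.read_ft_force(),2),r.read_width())
    r.servo_line(list(g+.135*u),feed=.08); r.pause(.35); print(np.round(r.read_ft_force(),2),r.read_width(),r.read_gripper_force(),r.read_tool_pos(),r.read_t())
```

```text
[ 0.68  0.66 -0.4 ] [2.48916791e-05 3.68721493e-05 5.25485694e-04]
0.009194651129068249 59.131237864494324 [-0.73  5.07  1.88] 34.2583
[-56.99  31.12   2.48] 0.009001408311440893
[ 0.15 -0.1  -0.65] 0.0093451810544861 65.37356972694397 [ 0.7240072  -0.25465012  0.17244654] 36.725
```

The bar is held (9.3 mm), but the pull peaked at about 65 N, so it may have slipped in the grip. I'll check its ends numerically in the images.

Run:
```python
from m import *
O,u,w,n=bar(P)
for nm,c0 in(("scene",s),("top",t)):
    c=cams.capture(nm); pickle.dump(c,open(nm+"_out.pkl","wb"))
    D=cv2.GaussianBlur(np.abs(c["image"].astype(np.float32)-c0["image"]).sum(2),(3,3),0)
    for k in(0,.01):
        L=np.arange(-.06,.31,.01); px=world2pix(c,[O+(.135+l)*u+k*n for l in L])
        print(nm,k," ".join(f"{l*1000:.0f}:{D[int(round(y)),int(round(x))]:.0f}/{c['image'][int(round(y)),int(round(x))].tolist()}" if 0<=x<511 and 0<=y<383 else "-" for l,(x,y) in zip(L,px)))
```

```text
scene 0 -60:104/[55, 41, 31] -50:54/[78, 55, 41] -40:42/[53, 43, 41] -30:55/[57, 48, 42] -20:65/[60, 47, 40] -10:93/[63, 51, 39] 0:79/[48, 41, 38] 10:117/[28, 27, 29] 20:141/[41, 39, 40] 30:162/[33, 32, 32] 40:153/[31, 29, 31] 50:173/[22, 22, 24] 60:124/[32, 31, 32] 70:136/[39, 37, 40] 80:168/[30, 28, 32] 90:130/[78, 75, 73] 100:85/[141, 138, 133] 110:67/[131, 127, 123] 120:48/[51, 39, 31] 130:38/[72, 54, 38] 140:115/[72, 55, 36] 150:205/[71, 54, 39] 160:204/[74, 55, 39] 170:206/[71, 53, 38] 180:210/[74, 56, 40] 190:194/[74, 56, 40] 200:190/[74, 56, 40] 210:158/[75, 58, 41] 220:33/[153, 120, 86] 230:25/[155, 123, 89] 240:17/[155, 123, 88] 250:24/[164, 136, 108] 260:32/[178, 144, 106] 270:30/[175, 141, 103] 280:30/[170, 136, 100] 290:30/[167, 132, 97] 300:30/[169, 135, 98]
scene 0.01 -60:168/[59, 39, 24] -50:128/[86, 59, 37] -40:73/[121, 82, 51] -30:77/[121, 81, 52] -20:40/[131, 96, 64] -10:29/[138, 108, 77] 0:33/[136, 105, 75] 10:44/[130, 101, 73] 20:68/[123, 96, 68] 30:150/[75, 59, 44] 40:234/[22, 21, 21] 50:211/[27, 26, 26] 60:175/[39, 39, 42] 70:196/[40, 38, 40] 80:196/[40, 38, 42
[... 1368 characters left out ...]
-20:72/[192, 140, 83] -10:25/[168, 123, 75] 0:22/[162, 116, 67] 10:20/[158, 114, 64] 20:28/[162, 116, 66] 30:38/[155, 112, 68] 40:192/[67, 52, 31] 50:259/[19, 22, 17] 60:264/[23, 22, 24] 70:276/[26, 24, 26] 80:278/[26, 24, 28] 90:265/[25, 27, 29] 100:259/[22, 22, 23] 110:237/[8, 5, 17] 120:249/[25, 27, 27] 130:210/[35, 30, 34] 140:49/[169, 123, 72] 150:50/[164, 117, 70] 160:55/[161, 118, 72] 170:58/[158, 111, 67] 180:21/[173, 128, 72] 190:72/[137, 96, 57] 200:47/[163, 120, 72] 210:86/[133, 96, 55] 220:35/[163, 120, 73] 230:59/[164, 120, 74] 240:61/[209, 153, 92] 250:66/[204, 148, 89] 260:69/[200, 148, 86] 270:65/[200, 145, 86] 280:57/[181, 132, 76] 290:66/[203, 149, 88] 300:65/[194, 143, 86]
```

The bar runs from about −10 to 235 mm along the predicted axis. It slipped only about 6 mm and is still aligned. Now carry it level over the pot.

Run:
```python
from m import *
M=finalR(-.4,1); u=np.array([np.cos(-.4),np.sin(-.4),0]); pc=np.array([.475,.214])
xy=pc+.015*u[:2]; zc=.182-.019-.0365
q=r.solve_ik([*xy,zc],list(rpy(M))); print(q)
r.reach([*xy,.25],list(rpy(M))); print(r.read_width(),r.read_gripper_force(),r.read_t())
r.servo_line([*xy,zc],feed=.1); r.pause(.5)
print(np.round(r.read_ft_force(),2),r.read_width(),r.read_gripper_force(),r.read_tool_pos(),r.read_t())
for nm,c0 in(("scene",s),("top",t)):
    c=cams.capture(nm); pickle.dump(c,open(nm+"_fin.pkl","wb"))
    L=np.arange(-.16,.17,.01); px=world2pix(c,[[*(pc+l*u[:2]),.182] for l in L]); im=c["image"]; v=np.array([.39,.92])
    for k in(0,.012):
        px=world2pix(c,[[*(pc+l*u[:2]),.182+k] for l in L])
        print(nm,k," ".join(f"{l*1000:.0f}:{im[int(round(y)),int(round(x))].tolist()}" for l,(x,y) in zip(L,px)))
    h=cv2.cvtColor(im,cv2.COLOR_RGB2HSV); m=cv2.inRange(h,(0,110,40),(9,255,200)); n,l,st,ce=cv2.connectedComponentsWithStats(m)
    print([(st[i].tolist(),ce[i].round(1).tolist()) for i in range(1,n) if st[i,4]>80])
```

```text
[ 4.02584267e-01  1.45721972e-01 -1.64431316e-01  1.26064304e+00
 -4.44089210e-16  8.02584267e-01]
0.00920070207116742 65.2947735786438 38.6333
[ 0.76 -1.14 -0.63] 0.00930606556711445 65.2957820892334 [0.488817   0.2081611  0.12653653] 40.5167
scene 0 -160:[90, 82, 71] -150:[32, 31, 27] -140:[22, 19, 22] -130:[71, 69, 67] -120:[45, 45, 43] -110:[26, 28, 28] -100:[18, 19, 18] -90:[22, 24, 23] -80:[21, 20, 21] -70:[19, 16, 19] -60:[18, 17, 19] -50:[21, 21, 21] -40:[22, 24, 24] -30:[19, 16, 20] -20:[48, 36, 28] -10:[99, 76, 55] 0:[97, 73, 53] 10:[98, 77, 55] 20:[99, 76, 54] 30:[96, 75, 54] 40:[158, 123, 88] 50:[172, 137, 100] 60:[160, 125, 89] 70:[171, 136, 98] 80:[168, 132, 95] 90:[170, 135, 99] 100:[177, 143, 105] 110:[86, 67, 47] 120:[86, 65, 45] 130:[70, 39, 27] 140:[81, 56, 40] 150:[103, 85, 64] 160:[72, 61, 47]
scene 0.012 -160:[36, 32, 27] -150:[96, 87, 75] -140:[73, 64, 56] -130:[23, 23, 21] -120:[26, 24, 23] -110:[65, 62, 60] -100:[34, 33, 35] -90:[18, 19, 18] -80:[20, 19, 20] -70:[19, 20, 20] -60:[17, 18, 18] -50:[18, 17, 20] -40:[21, 21, 21] -30:[22, 20, 24] -20:[19, 17, 20] 
[... 933 characters left out ...]
] 120:[195, 156, 100] 130:[220, 179, 118] 140:[217, 173, 113] 150:[206, 164, 112] 160:[208, 166, 108]
top 0.012 -160:[80, 63, 54] -150:[85, 69, 57] -140:[81, 64, 52] -130:[78, 62, 48] -120:[73, 60, 46] -110:[75, 60, 45] -100:[89, 70, 60] -90:[90, 72, 56] -80:[89, 74, 59] -70:[93, 76, 65] -60:[82, 68, 55] -50:[48, 38, 35] -40:[45, 35, 32] -30:[45, 38, 31] -20:[43, 34, 23] -10:[46, 35, 28] 0:[47, 41, 28] 10:[51, 41, 27] 20:[46, 39, 26] 30:[79, 66, 51] 40:[49, 43, 38] 50:[190, 137, 83] 60:[203, 147, 90] 70:[198, 145, 82] 80:[202, 149, 87] 90:[203, 150, 89] 100:[202, 146, 87] 110:[202, 149, 91] 120:[196, 156, 103] 130:[221, 175, 118] 140:[212, 168, 111] 150:[198, 156, 105] 160:[188, 150, 100]
[]
```

The bar's free end shows at about +117 mm of 120, the pot is unmoved in the square, and the grip is steady at 65 N with no contact force. Handing in.

```bash
python3 -c "
from h import *
print(r.read_orientation(),np.abs(r.read_joint_vel()).max()); print(r.close_job())"
```

```text
[ 3.14158615e+00 -4.52964462e-05  2.74156615e+00] 0.001214065572317993
the job is handed in; nothing more can be done
None
```

I handed the job in at about 41 s: by my last checks the pot stands upright in the square and the gripper holds the straightedge still and level, its middle about 8 cm above the rim and within about 5 mm of the mouth's centre; the verdict was not shown.

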